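Dial the code and unlock the instrument case

ROBOT

A 6-joint arm with a two-finger parallel gripper is mounted at the origin on the work surface. World frame = base frame: x ahead of the robot, y to its left, z up, the work surface at z = 0. Lengths are in m, angles in rad, forces in N, time in s.
With the tool pointing down it reaches from about 0.4 to 0.925 m from the base axis. Payload 12.5 kg.
Tool frame: the origin (TCP) lies at the centre of the arm's flange, where the gripper is bolted on; the fingertips stand 190 mm ahead of it and the grasp point (between the pads) lies 171 mm ahead of it; z points along the fingers, y is the line along which they close (so a half turn about z gives the same grasp; the last joint's range is limited). The gripper opens to 95 mm and grips with 3 to 60 N. Pads are 20 mm wide; open, the fingers measure 119 mm over their backs; the gripper's body (75 mm by 180 mm) begins 59 mm behind the grasp point.
Start: joints at [1.232, 0.491, 1.559, -0, 1.092, -0.106], TCP at [0.144, 0.608, 0.405] pointing down, gripper open.
Joint ranges: [-3.1, 3.1], [-0.84, 2.19], [0.05, 2.79], [-1.13, 4.28], [0.06, 2.93], [-2.69, 2.69]. Speed limits (rad/s): [2.22, 2.22, 2.79, 3.14, 3.14, 3.14].

INTERFACE

Orientations are given as a rotation vector (axis times angle).
In Python, from bench import r, jaws, planner, snapshot, order, telemetry gives the robot as it stands. Calls block until the motion is done:
- r.move_pose(position, orientation): joint-space move of the TCP to a pose.
- r.movel(position, frame=None, speed=0.15, contact_N=None): straight line of the TCP; frame=None keeps the orientation; speed is the mean speed in m/s. With contact_N (N) it stops when the force on the tool has changed by that much, and returns True; else False.
- r.movej(angles): joint-space move.
- jaws.grip(opening): opening from 0.0 (shut) to 1.0 (fully open); the grip force is fixed at half the most; returns when the fingers have stopped.
- r.hold(seconds).
- planner.ik(position, orientation): joint angles nearest the present ones, or None.
- snapshot(name): name is "scene" or "top" or "wrist"; returns a dict with "pixels" (400x640x3 uint8, blue, green, red), "fx", "fy", "cx", "cy" (pixels), "R" (3x3) and "t" (3): a world point X has camera coordinates R X + t. Camera axes: x right, y down, z forward; pixel columns grow to the right and rows downward; lengths in m; the calibration is good to about 2 mm. The wrist camera is an equidistant fisheye: a pixel r from the principal point sees the ray r / f radians off the axis. A picture is of the moment at which its call begins. There is no depth.
A pose or a line that the arm cannot do raises r.MotionError and nothing moves.
- order.finish_job(): hands the job in; it is judged then, once.
Readings, each from a call of its own:
- telemetry.get_t(): time.
- telemetry.get_qpos(): joint angles.
- telemetry.get_dq(): joint speeds.
- telemetry.get_joint_efforts(): joint torques, N m.
- telemetry.get_position(): TCP position.
- telemetry.get_ee_rot(): TCP orientation.
- telemetry.get_force(): force on the tool from outside, world axes, zero at the start.
- telemetry.get_moment(): the same for the moment, N m.
- telemetry.get_width(): opening from 0.0 (shut) to 1.0 (fully open).
- telemetry.get_grip_force(): force on a finger pad.
Only numpy, scipy, OpenCV 4.12 (cv2) and the standard library are available. Lean on these libraries where they do the work, as an engineer would, in place of code of your own. Each camera call takes 0.05 s, during which the arm holds its last target. There are 200 camera calls.

TASK

Unlock the instrument case on the lab table: roll the thumbwheel with the red patch to 2, the one with the yellow patch to 5 and the one with the blue patch to 3, one wheel at a time and never touching two at once, pressing gently. Then slide the orange bolt fully open, let go, and leave everything else where it is.

Things in the scene. Friction and masses are not known exactly. Their poses are not given: they have to be found in the camera images.
- case: the heavy, fixed blue-grey instrument case with black corners, 210 (its x) x 300 (its y) x 80 high, carry handle on its -x side; on screw feet that hold its underside 0 to 8 mm above the table; origin at the centre of its underside, x away from the carry handle, y to the left seen from the handle side, z up (yaw within 0.3 rad of the world's). The lid (81 mm up) carries three cream thumbwheels and an orange bolt tab
- red_top (a point): highest point of the red wheel (named by the red patch just beyond it, case +x side): at case x 0, y +48 mm, 98 mm above the case origin; does not turn, has the case's axes. Cream wheel, radius 26, 20 wide, axle along case y, sprung (sinks 1 mm per 12 N, 2.5 at most); its top stands 17 above the plate; 28 free to the next wheel. Stiff: a fingertip rolls it only if pressed down with about 8 to 18 N; over 30 N damages it: touch down slowly
- yellow_top (a point): highest point of the yellow wheel (named by the yellow patch just beyond it, case +x side): at case x 0, y 0 mm, 98 mm above the case origin; does not turn, has the case's axes. Cream wheel, radius 26, 20 wide, axle along case y, sprung (sinks 1 mm per 12 N, 2.5 at most); its top stands 17 above the plate; 28 free to the next wheel. Stiff: a fingertip rolls it only if pressed down with about 8 to 18 N; over 30 N damages it: touch down slowly
- blue_top (a point): highest point of the blue wheel (named by the blue patch just beyond it, case +x side): at case x 0, y -48 mm, 98 mm above the case origin; does not turn, has the case's axes. Cream wheel, radius 26, 20 wide, axle along case y, sprung (sinks 1 mm per 12 N, 2.5 at most); its top stands 17 above the plate; 28 free to the next wheel. Stiff: a fingertip rolls it only if pressed down with about 8 to 18 N; over 30 N damages it: touch down slowly
- red_wheel (a joint): turn (rad) of the red wheel. Black dots on the rim give numbers 1 to 6, 60 degrees apart; the number on top, level with the two white lines beside the wheel, counts. (n-1) x 1.047 rad shows number n. Rolling the top towards case +x (away from the handle) increases it. Stops at -0.5 and 5.75: no way round from 6 to 1. No clicks; stays where left; about 4 N along the rim turns it
- yellow_wheel (a joint): turn (rad) of the yellow wheel. Black dots on the rim give numbers 1 to 6, 60 degrees apart; the number on top, level with the two white lines beside the wheel, counts. (n-1) x 1.047 rad shows number n. Rolling the top towards case +x (away from the handle) increases it. Stops at -0.5 and 5.75: no way round from 6 to 1. No clicks; stays where left; about 4 N along the rim turns it
- blue_wheel (a joint): turn (rad) of the blue wheel. Black dots on the rim give numbers 1 to 6, 60 degrees apart; the number on top, level with the two white lines beside the wheel, counts. (n-1) x 1.047 rad shows number n. Rolling the top towards case +x (away from the handle) increases it. Stops at -0.5 and 5.75: no way round from 6 to 1. No clicks; stays where left; about 4 N along the rim turns it
- bolt (a joint): travel (m) of the bolt: 0 locked, 0.022 fully open; slides towards case -y with about 2 N, stays where left. Inside, it is blocked after about 2 mm unless all three wheels are within about 0.17 rad of their numbers; open, it holds the wheels
- bolt_tab (a point): centre of the orange upright tab of the bolt, 26 (x) x 12 (y) x 26 high, its top 29 mm above the lid (109 mm above the case origin); at case x -62, y 0 when locked; moves with the bolt
- forceps_mid (a point): middle of the steel forceps, 120 x 13 x 6, lying on the lid along y beyond the wheels; bystander
- loupe_mid (a point): middle of the black loupe, 36 diameter, 24 high, standing on the lid at its far right; bystander
- tray: open steel tray 220 x 300 x 40 left of the case; origin under its centre; bystander
- brain_model: pink rigid brain model about 120 x 80 x 56 in the tray; origin under its centre; bystander
- jar: amber jar, 72 diameter, 110 high, right of the case; origin under it; bystander
- spray: blue bottle, 60 diameter, 170 high, right of the case; origin under it; bystander

How it is judged:
On the way:
1. all three wheels show their numbers (within 0.25 rad) while the bolt is still less than 12 mm open (value of joint red_wheel between 0.797 and 1.297 rad and value of joint yellow_wheel between 3.939 and 4.439 rad and value of joint blue_wheel between 1.844 and 2.344 rad and value of joint bolt below 0.012 m).
At the end, for the whole second after the job is handed in: The bolt is at least 19 mm open, the wheels stand within 0.25 rad of red 2, yellow 5, blue 3, forceps and loupe lie within 20 mm of where they were, and nothing is held (value of joint red_wheel between 0.797 and 1.297 rad and value of joint yellow_wheel between 3.939 and 4.439 rad and value of joint blue_wheel between 1.844 and 2.344 rad and value of joint bolt above 0.019 m and distance of each of forceps_mid, loupe_mid from where it was at the start of the episode below 0.02 m); the robot touches nothing.
It fails at once if a wheel is pressed with more than 30 N (contact force between any of the fingers, the arm and red_wheel above 30 N or contact force between any of the fingers, the arm and yellow_wheel above 30 N or contact force between any of the fingers, the arm and blue_wheel above 30 N).
It fails at once if two wheels are touched at once ((contact force between any of the fingers, the arm and red_wheel above 0.5 N and contact force between any of the fingers, the arm and yellow_wheel above 0.5 N) or (contact force between any of the fingers, the arm and yellow_wheel above 0.5 N and contact force between any of the fingers, the arm and blue_wheel above 0.5 N) or (contact force between any of the fingers, the arm and red_wheel above 0.5 N and contact force between any of the fingers, the arm and blue_wheel above 0.5 N)).
It fails at once if a bystander is moved by more than 30 mm (distance of any of forceps_mid, loupe_mid, tray, brain_model, jar, spray from where it was at the start of the episode above 0.03 m).
It also fails if it takes over 72 s, if anything falls off the work surface, if the arm or the gripper's body presses on something with over 40 N, if the wrist force passes 120 N, or if a joint passes its speed limit or range.

## Working session

There is one attempt and no reset: what is moved stays moved. The work goes in short steps, each a Python script; the robot and the scene stay as the last script left them, time stands still between calls to the robot, and variables do not carry over. Pictures are saved under pics/ and viewed, at most 10 in all, crops included, and the job is handed in when it is done.

```bash
ls; mkdir -p pics; python3 - <<'E'
from bench import snapshot, telemetry
import cv2,numpy as np
for n in("scene","top","wrist"):
    s=snapshot(n); np.save(f"pics/{n}0.npy",s,allow_pickle=True); cv2.imwrite(f"pics/{n}0.png",s["pixels"])
    print(n,s["fx"],s["fy"],s["cx"],s["cy"],np.round(-s["R"].T@s["t"],3),np.round(s["R"],3).tolist())
print(telemetry.get_t(),telemetry.get_force(),telemetry.get_ee_rot())
E
```

```text
pics
scene 376.27049055183045 376.27049055183045 317.3057239965087 200.52021206550583 [ 1.098 -0.334  0.927] [[0.578, 0.816, 0.011], [0.65, -0.452, -0.611], [-0.494, 0.361, -0.791]]
top 511.23411444185734 511.23411444185734 315.3713986857758 203.86743707941991 [0.488 0.033 1.485] [[0.012, -1.0, 0.003], [-0.998, -0.012, -0.065], [0.065, -0.002, -0.998]]
wrist 309.70691628693146 309.70691628693146 320.8199740055094 201.84819245207945 [0.063 0.628 0.385] [[0.231, 0.973, -0.001], [0.93, -0.221, 0.293], [0.285, -0.068, -0.956]]
0.15 [-0.00021142 -0.12816288  0.09614407] [-3.64844994e-01 -3.12016164e+00  1.26713634e-03]
```

View pics/top0.png

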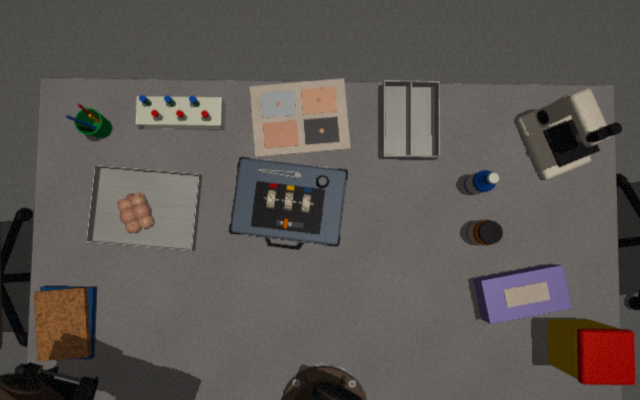

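View pics/scene0.png

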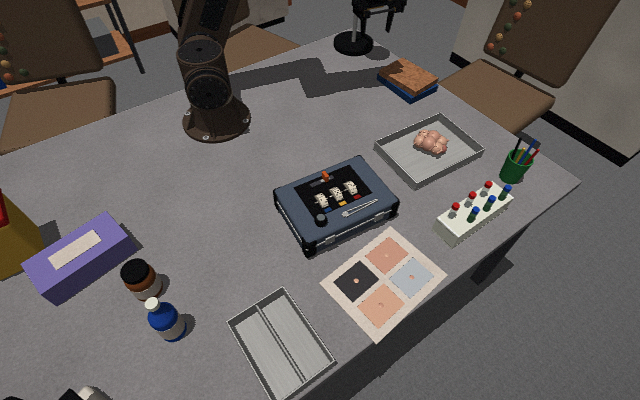

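The top view shows the case around (290,202): handle toward the robot, red, yellow and blue patches at about (272,186), (290,188) and (308,190), and the orange tab at (285,224). The scene view confirms the layout, with forceps and loupe on the far side of the lid. Next I'll get a coarse pose, then a close wrist view.

```bash
cat > h.py <<'E'
import numpy as np, cv2
from scipy.spatial.transform import Rotation as Ro
def ray(s,uv,fish=False):
    x=(np.array(uv,float)-[s["cx"],s["cy"]])/[s["fx"],s["fy"]]
    if fish:
        th=np.hypot(*x); k=np.sinc(th/np.pi); d=np.array([x[0]*k,x[1]*k,np.cos(th)])
    else: d=np.array([x[0],x[1],1.])
    R=np.array(s["R"]); return -R.T@s["t"], R.T@d
def onz(s,uv,z,fish=False):
    c,d=ray(s,uv,fish); return c+d*(z-c[2])/d[2]
def proj(s,X,fish=False):
    p=np.array(s["R"])@X+s["t"]
    if fish:
        n=np.hypot(p[0],p[1]); th=np.arctan2(n,p[2]); q=p[:2]/max(n,1e-9)*th
    else: q=p[:2]/p[2]
    return q*[s["fx"],s["fy"]]+[s["cx"],s["cy"]]
def blobs(mask,amin,amax=1e9):
    n,_,st,c=cv2.connectedComponentsWithStats(mask.astype(np.uint8))
    return [(c[i],st[i,4],st[i,:4]) for i in range(1,n) if amin<=st[i,4]<=amax]
def hsv(s): return cv2.cvtColor(s["pixels"],cv2.COLOR_BGR2HSV)
def ori(yaw,tool_y):  # tool down; tool y axis along given yaw
    y=np.array([np.cos(tool_y+yaw),np.sin(tool_y+yaw),0]); z=np.array([0,0,-1.]); x=np.cross(y,z)
    return Ro.from_matrix(np.c_[x,y,z]).as_rotvec()
E
python3 - <<'E'
from h import *
s=np.load("pics/top0.npy",allow_pickle=True).item()
H=hsv(s).astype(int); h,S,V=H[...,0],H[...,1],H[...,2]
roi=np.zeros(h.shape,bool); roi[175:240,245:330]=1
for n,m,z in (("cream",(V>120)&(S<90)&(h<40),.095),("orange",(h>5)&(h<18)&(S>150)&(V>90),.11),("red",((h<5)|(h>174))&(S>150)&(V>80),.085),("yel",(h>19)&(h<33)&(S>150)&(V>80),.085),("blue",(h>100)&(h<125)&(S>160)&(V>60),.085)):
    for c,a,b in blobs(m&roi,4): print(n,np.round(c,1),a,b,np.round(onz(s,c,z+.004),4))
E
```

```text
cream [297.5 175.5] 12 [295 175   6   2] [0.6555 0.0793 0.099 ]
cream [270.7 198.2] 99 [267 191   8  16] [0.5926 0.1513 0.099 ]
cream [288.3 200.4] 86 [285 194   8  14] [0.5873 0.1033 0.099 ]
cream [305.8 202.7] 91 [302 196   8  15] [0.5814 0.0557 0.099 ]
cream [289.  223.3] 7 [288 222   3   3] [0.5251 0.1004 0.099 ]
orange [285.2 223.4] 42 [283 219   5  10] [0.5243 0.1099 0.114 ]
red [272.8 185.3] 31 [270 183   7   5] [0.629  0.1469 0.089 ]
yel [290.1 187.5] 40 [286 185   9   6] [0.6233 0.0994 0.089 ]
blue [307.5 189.5] 28 [304 188   8   4] [0.6185 0.0517 0.089 ]
```

```bash
cat >> h.py <<'E'
def frame(o,yaw):
    c,s=np.cos(yaw),np.sin(yaw)
    return lambda x,y,z: np.array([o[0]+c*x-s*y,o[1]+s*x+c*y,z])
E
python3 - <<'E'
from h import *
from bench import r,jaws,telemetry,snapshot
P=frame((.587,.103),-.117)
r.move_pose(P(.084,0,.36),ori(-.117,np.pi/2)); print(telemetry.get_t(),telemetry.get_qpos())
s=snapshot("wrist"); np.save("pics/w1.npy",s,allow_pickle=True)
print(np.round(-s["R"].T@s["t"],3))
u,v=proj(s,P(0,0,.1),True).astype(int); print(u,v)
g=s["pixels"][max(0,v-75):v+75,u-100:u+100]; cv2.imwrite("pics/w1.png",cv2.resize(g,None,fx=4,fy=4,interpolation=cv2.INTER_CUBIC))
E
```

```text
2.7583 [ 4.18695104e-02  6.07250260e-01  1.46895921e+00  7.04846843e-05
  1.06528907e+00 -1.41292419e+00]
[0.588 0.104 0.34 ]
319 108
```

View pics/w1.png

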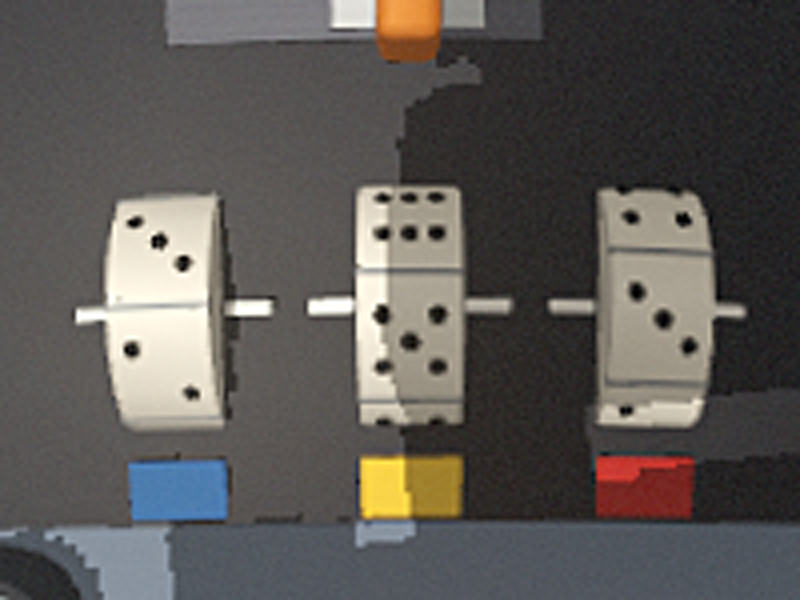

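The crop (down = case +x) shows blue at the 2/3 boundary, yellow a little past 5, and red a little past 3. I'll read these as angles from the separator lines, with rays cast onto the wheel cylinder.

```bash
cat >> h.py <<'E'
O=(.587,.103); YAW=-.117
P=frame(O,YAW)
def tocase(X):
    c,s=np.cos(YAW),np.sin(YAW); d=np.array(X)[:2]-O
    return np.array([c*d[0]+s*d[1],-s*d[0]+c*d[1],X[2]])
def wheelphi(s,uv,h,fish=True,x0=0.):
    c,d=ray(s,uv,fish); a=tocase(c); b=tocase(c+d)-a
    a=a[[0,2]]-[x0,h+.072]; b=b[[0,2]]
    A,B,C=b@b,2*a@b,a@a-.026**2; t=(-B-np.sqrt(B*B-4*A*C))/2/A; p=a+t*b
    return np.arctan2(p[0],p[1])
E
python3 - <<'E'
from h import *
s=np.load("pics/w1.npy",allow_pickle=True).item()
px=lambda x,y:(219+(x+.5)/4-.5,33+(y+.5)/4-.5)
for n,p in dict(bl=(90,315),br=(250,307),yl=(330,306),yr=(490,305),rl=(572,306),rr=(730,311)).items():
    print(n,np.round(tocase(onz(s,px(*p),.085,True))*1e3,1),np.round(tocase(onz(s,px(*p),.10,True))*1e3,1))
for n,p in dict(yellow=(410,489),blue=(179,489),red=(645,489)).items(): print(n,np.round(tocase(onz(s,px(*p),.086,True))*1e3,1))
for n,p in dict(tab=(409,35)).items(): print(n,np.round(tocase(onz(s,px(*p),.113,True))*1e3,1))
for h in(0,.004,.008):
  for n,p,k in (("y",(410,269),5.5),("y",(410,403),4.5),("r",(657,249),3.5),("r",(655,383),2.5),("b",(160,305),2.5),("b",(163,240),3),("b",(165,371),2),("y",(410,341),5),("r",(664,319),3)):
    f=wheelphi(s,px(*p),h); print(h,n,k,round(f,3),round((k-1)*1.0472+f,3))
E
```

```text
bl [  0.4 -64.9  85. ] [  0.4 -61.1 100. ]
br [ -0.  -31.2  85. ] [ -0.  -29.3 100. ]
yl [  0.1 -14.8  85. ] [  0.1 -13.8 100. ]
yr [-0.2 17.8 85. ] [ -0.1  16.8 100. ]
rl [-0.3 34.6 85. ] [ -0.3  32.6 100. ]
rr [-0.6 67.9 85. ] [ -0.5  64.  100. ]
yellow [38.   1.5 86. ]
blue [ 37.6 -46.8  86. ]
red [37.5 50.7 86. ]
tab [-50.4   1.2 113. ]
0 y 5.5 -0.277 4.436
0 y 4.5 0.871 4.537
0 r 3.5 -0.492 2.126
0 r 2.5 0.602 2.173
0 b 2.5 -0.038 1.533
0 b 3 -0.573 1.521
0 b 2 0.492 1.54
0 y 5 0.274 4.463
0 r 3 0.065 2.16
0.004 y 5.5 -0.272 4.441
0.004 y 4.5 0.851 4.517
0.004 r 3.5 -0.483 2.135
0.004 r 2.5 0.591 2.162
0.004 b 2.5 -0.037 1.534
0.004 b 3 -0.562 1.533
0.004 b 2 0.484 1.531
0.004 y 5 0.27 4.459
0.004 r 3 0.065 2.159
0.008 y 5.5 -0.267 4.446
0.008 y 4.5 0.832 4.497
0.008 r 3.5 -0.474 2.144
0.008 r 2.5 0.58 2.151
0.008 b 2.5 -0.036 1.535
0.008 b 3 -0.551 1.544
0.008 b 2 0.475 1.522
0.008 y 5 0.266 4.455
0.008 r 3 0.064 2.158
```

```bash
sed -i 's/^O=.*/O=(.58716,.1044); YAW=-.111/' h.py; cat >> h.py <<'E'
from bench import r,jaws,telemetry as T,snapshot
def stroke(y,dx,target=12.):
    r.movel(P(-dx/2,y,.308),speed=.15); r.movel(P(-dx/2,y,.300),speed=.05); r.hold(.1)
    f0=T.get_force()[2]
    hit=r.movel(P(-dx/2,y,.284),speed=.008,contact_N=3.)
    z=T.get_position()[2]; fz=lambda:T.get_force()[2]-f0
    print("hit",hit,"z",round(z,4),"F",round(fz(),1))
    if not hit: r.movel(P(-dx/2,y,.305)); raise SystemExit("no contact")
    for _ in range(4):
        r.hold(.1); f=fz()
        if abs(f-target)<1.5: break
        z-=np.clip((target-f)/12e3*.8,-.0008,.0006); r.movel(P(-dx/2,y,z),speed=.008)
    print("press z",round(z,4),"F",round(fz(),1),"x",round(tocase(T.get_position())[0],4))
    k=3
    for i in range(1,k+1):
        r.movel(P(-dx/2+dx*i/k,y,z),speed=.03); print("  F",np.round(T.get_force(),1),end="")
    r.movel(P(dx/2,y,.300),speed=.05); print(" t",T.get_t())
def look(name):
    r.movel(P(.084,0,.36),speed=.2); r.hold(.15)
    s=snapshot("wrist"); np.save(f"pics/{name}.npy",s,allow_pickle=True)
    u,v=proj(s,P(0,0,.1),True).astype(int); print("crop",u-100,max(0,v-75))
    cv2.imwrite(f"pics/{name}.png",cv2.resize(s["pixels"][max(0,v-75):v+75,u-100:u+100],None,fx=4,fy=4,interpolation=cv2.INTER_CUBIC))
E
python3 - <<'E'
from h import *
jaws.grip(0.); print(T.get_width(),T.get_t())
r.movel(P(.0034,0,.33),speed=.15)
stroke(0,-.0068); print(T.get_t())
E
```

```text
0.004670104923688565 4.325
hit True z 0.2956 F 5.9
press z 0.2943 F 10.4 x 0.0034
  F [ 2.6 -0.4  8.9]  F [ 3.5 -0.9  7.5]  F [ 3.2 -1.5  7.6] t 9.025
9.025
```

```bash
python3 - <<'E'
from h import *
look("w2"); print(T.get_t())
E
```

```text
crop 219 35
9.9083
```

View pics/w2.png

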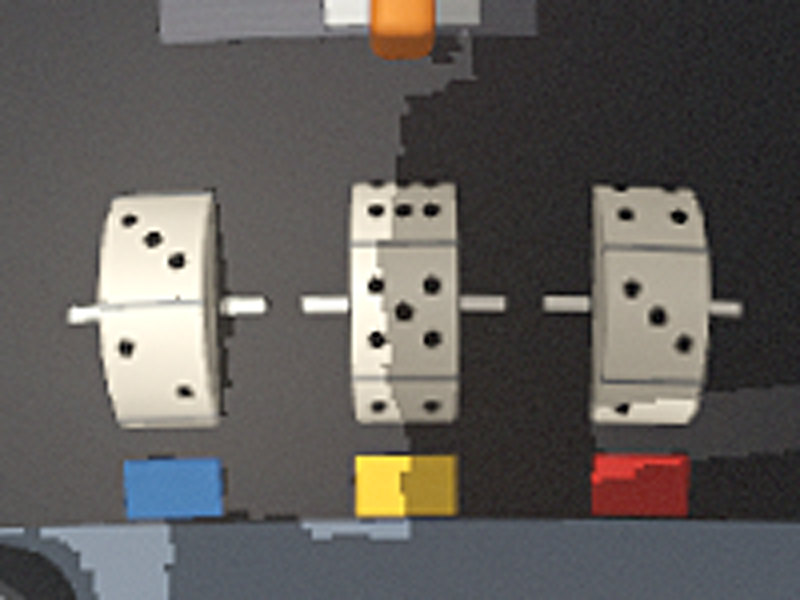

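Yellow now shows 5 almost centred (dot row 312 against line 304, about +0.05 rad), with roughly 1 mm lost per stroke. Red and blue are next.

```bash
python3 - <<'E'
from h import *
r.movel(P(.0077,.048,.33),speed=.15)
stroke(.048,-.0154,13); stroke(.048,-.0154,13)
r.movel(P(-.0078,-.048,.33),speed=.15)
stroke(-.048,.0156,13)
r.movel(P(.0078,-.048,.34),speed=.15)
look("w3"); print(T.get_t())
E
```

```text
hit True z 0.2956 F 5.4
press z 0.2941 F 10.7 x 0.0077
  F [ 2.5 -1.3  9.1]  F [ 1.9 -1.   8.2]  F [ 1.7 -1.4  9. ] t 14.8917
hit True z 0.2956 F 5.7
press z 0.294 F 12.0 x 0.0078
  F [ 1.1 -0.3  9.5]  F [ 2.1 -0.2  9.2]  F [ 2.2 -1.2  8.5] t 19.0583
hit True z 0.2957 F 5.5
press z 0.2942 F 11.4 x -0.0077
  F [-3.1 -0.4 10.3]  F [-2.5 -0.  10.3]  F [-2.6  0.1 10.8] t 24.0667
crop 220 36
25.2917
```

View pics/w3.png

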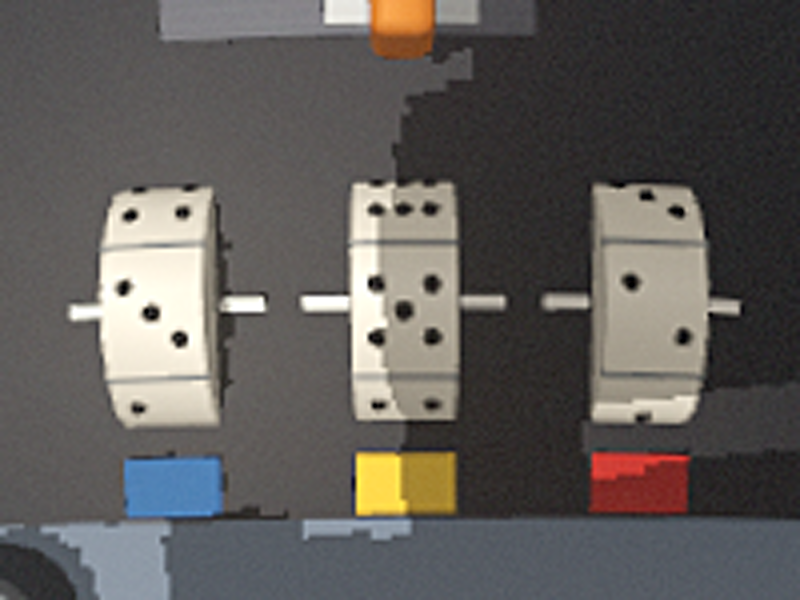

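All three wheels show their numbers, each within about 0.05 rad of the lines (blue 3 at (150,313), yellow 5 at (404,310), red 2 at (657,309)). Now the bolt.

```bash
python3 - <<'E'
from h import *
r.movel(P(-.062,.032,.345),speed=.2); r.movel(P(-.062,.032,.310),speed=.1)
print("down hit",r.movel(P(-.062,.032,.290),speed=.03,contact_N=4),T.get_position()[2])
hit=r.movel(P(-.062,-.009,.290),speed=.025,contact_N=9)
print("push",hit,np.round(tocase(T.get_position())*1e3,1),np.round(T.get_force(),1))
r.movel(P(-.062,.012,.290),speed=.1); r.movel(P(-.062,.014,.345),speed=.15)
look("w4")
s=np.load("pics/w4.npy",allow_pickle=True).item(); cv2.imwrite("pics/w4.png",cv2.resize(s["pixels"][0:200,200:440],None,fx=3,fy=3)); print(T.get_t())
E
```

```text
down hit False 0.29004742782899207
push False [-62.   -8.8 290. ] [ 0.7  4.3 -1.1]
crop 219 35
31.2583
```

View pics/w4.png

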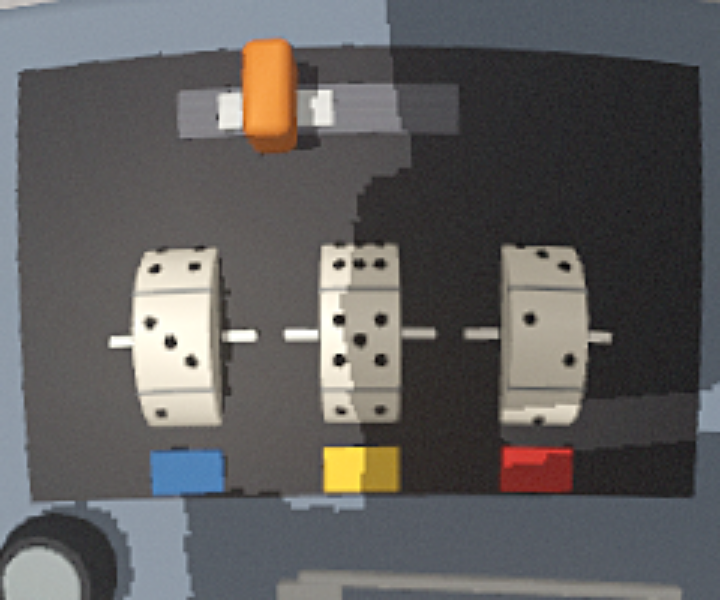

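The tab has moved toward blue, to (269,90) in the crop, and the wheels are unchanged. I'll measure the tab's travel before deciding.

```bash
python3 - <<'E'
from h import *
for n,w in(("w3",None),("w4",None)):
    s=np.load(f"pics/{n}.npy",allow_pickle=True).item(); H=hsv(s).astype(int)
    m=(H[...,0]>3)&(H[...,0]<20)&(H[...,1]>130)&(H[...,2]>70); m[90:]=0
    for c,a,b in blobs(m,60): print(n,a,b,[np.round(tocase(onz(s,(x,b[1]+b[3]*.5),z,True))[1]*1e3,1) for z in(.115,.105) for x in(b[0],b[0]+b[2]-1)])
E
```

```text
w3 608 [312  12  17  39] [np.float64(-5.7), np.float64(5.7), np.float64(-6.0), np.float64(6.0)]
w4 638 [280  13  19  38] [np.float64(-28.0), np.float64(-15.0), np.float64(-29.3), np.float64(-15.7)]
```

```bash
python3 - <<'E'
from bench import order
print(order.finish_job())
E
```

```text
the job is handed in; nothing more can be done
None
```

The job is handed in: in the last wrist pictures red shows 2, yellow 5 and blue 3 (each within about 0.05 rad), the bolt measured about 22 mm open, and the gripper is clear of everything; the call returned no verdict, and I did not re-measure the forceps and loupe.

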